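# Find the socket for the rotor nut and nip it up

## Robot

A 7-joint arm with a two-finger parallel gripper is mounted at the origin on the work surface. World frame = base frame: x ahead of the robot, y to its left, z up, the work surface at z = 0. Lengths are in mm, angles in rad, forces in N, time in s.
With the tool pointing down it reaches from about 400 to 900 mm from the base axis. Payload 5.6 kg.
Tool frame: the origin (TCP) lies midway between the tips of the shut fingers; the grasp point (between the pads) lies 19 mm behind it; x points along the fingers, y is the direction in which the jaws open and shut, and the axes are right-handed (so a half turn about x gives the same grasp; the last joint's range is limited). The gripper opens to 92 mm and grips with 3 to 60 N. Pads are 20 mm wide; open, the fingers measure 128 mm over their backs; the gripper's body (75 mm by 189 mm) begins 69 mm behind the grasp point.
Start: joints at [-1.178, 0.468, -0.012, 1.603, 0.006, 1.071, -0.056], TCP at [274.428, 589.235, 214.592] pointing down, gripper open.
Joint ranges: [-2.53, 2.53], [-0.31, 2.02], [-1.57, 1.55], [0.28, 2.44], [-1.29, 4.43], [0.15, 1.84], [-2.92, 2.92]. Speed limits (rad/s): [2.57, 2.57, 3.14, 3.14, 3.14, 3.14, 3.14].

## Interface

Orientations are given as a rotation vector (axis times angle).
In Python, from cell import robot, grip, kin, viewer gives the robot as it stands. Calls block until the motion is done:
- robot.movep(position, orientation): joint-space move of the TCP to a pose.
- robot.servo_line(position, feed=150, rotation=None): straight line of the TCP; rotation=None keeps the orientation; feed is the mean speed in mm/s.
- robot.goto_joints(angles): joint-space move.
- grip(opening, newtons=None): opening from 0.0 (shut) to 1.0 (fully open); newtons is the grip in N (None keeps the last); returns when the fingers have stopped.
- robot.hold(seconds).
- kin.ik(position, orientation): joint angles nearest the present ones, or None.
- robot.observe(): the state.
- viewer.read_camera(name): name is "side" or "top" or "wrist"; returns the picture (400x640x3 uint8, red, green, blue); there is no depth.
- viewer.camera_info(name): a dict with "camera_matrix" (3x3 intrinsics, pixels), "R" (3x3) and "t" (3): a world point X has camera coordinates R X + t. Camera axes: x right, y down, z forward; pixel columns grow to the right and rows downward; lengths in mm; the calibration is good to about 2 mm. A picture is of the moment at which its call begins: read the wrist's pose just before it. camera_info takes no time and is no camera call; for the wrist camera it gives the pose at the moment of the call.
A pose or a line that the arm cannot do raises robot.IKError and nothing moves.
- robot.job_done(): hands the job in, once; it reports no verdict.
Trained networks look in the newest picture that a camera, given by its name, has taken for a name from the list of things; names that differ only in an ending like _2 or _b are one class to them, and where a whole thing is asked for, a point or a joint stands for the part that bears it (a point fixed in the world has none). Each returns a list of dicts, best first, with "confidence" (0 to 1); they miss things now and then, are a little off and sometimes report something else, mostly with a low value. They report only what shows in the picture. A call takes as long as a camera call. They do not tell look-alikes from the thing itself.
- viewer.silhouettes(name, camera): "mask" (400x640 bool, what is visible of it).
- viewer.pinpoint(name, camera): "at" ([x, y, z] in mm, in the coordinates of the camera as it stood for that picture, good to about 4 mm: a listed point, or the origin of a listed thing).
The state is a dict: "t": time; "joints": joint angles; "joint_velocities": joint speeds; "joint_torque": joint torques, N m; "tcp_pos": TCP position; "tcp_rot": TCP orientation; "contact_force": force on the tool from outside, world axes, zero at the start; "wrist_torque": the same for the moment, N m; "grip_width": opening from 0.0 (shut) to 1.0 (fully open).
Only numpy, scipy, OpenCV 4.12 (cv2) and the standard library are available. Lean on these libraries where they do the work, as an engineer would, in place of code of your own. Each camera call takes 0.05 s, during which the arm holds its last target.

## Task

Find out by trying which of the three sockets in the tray fits the hex nut of the magnet rotor clamped in the plywood nest: the right one goes right down over the nut and takes the nut round with it, a smaller one will not go on and a bigger one slips round. Stand the ones that do not fit back upright in the tray; with the one that fits, fully down on the nut, tighten the finger-tight nut by about an eighth of a turn clockwise, and finish still gripping that socket seated on the nut, ready for the ratchet. Keep the fingers off the rotor and its nut, and do not shift the other things on the bench.

Things in the scene. Friction and masses are not known exactly. Their poses are not given: they have to be found in the camera images.
- nest: Plywood board, 200 x 160 x 9 mm, fixed to the bench, with two low hold-down clamps (under 41 mm) on one rotor's hub. Origin: centre of its underside, on the bench: the shaft of the rotor to work on stands upright there. The other two rotors are spares, to the left of it.
- tray: Grey steel tray fixed to the bench, 140 mm (its x) by 250 mm (y), rim 16 mm high, floor 3 mm thick. Origin: centre of its underside. The sockets stand in a row along y, about 75 mm apart, at x about -28 mm; a small adapter and an extension bar, under 30 mm high, are in the other half.
- rotor_1: Magnet rotor on its hub, fixed: 136 mm disc with its top 38 mm above the bench, eight magnet blocks 39 to 65 mm from the axis (tops at 46 mm), in the middle a 38 mm washer, top at 41 mm, with the nut on it. A socket fully on has its mouth on this washer. Origin: on the shaft axis, on the bench.
- rotor_2: Magnet rotor on its hub, fixed: 136 mm disc with its top 38 mm above the bench, eight magnet blocks 39 to 65 mm from the axis (tops at 46 mm), in the middle a 38 mm washer, top at 41 mm, with the nut on it. A socket fully on has its mouth on this washer. Origin: on the shaft axis, on the bench.
- rotor_3: Magnet rotor on its hub, fixed: 136 mm disc with its top 38 mm above the bench, eight magnet blocks 39 to 65 mm from the axis (tops at 46 mm), in the middle a 38 mm washer, top at 41 mm, with the nut on it. A socket fully on has its mouth on this washer. Origin: on the shaft axis, on the bench.
- socket_a: Deep socket, dark steel, round, 32 mm across, 70 mm long, mouth down. Outside all three are alike; the six-sided bore (28 mm deep) suits a 16, 19 or 22 mm nut, with 1 mm clearance; which socket has which is not told. Origin: mouth centre, at the bottom end; z up. x is square to a flat of the bore and to a side of the drive hole on top. Solid from 28 mm up: grip there. 0.22 kg.
- socket_b: Deep socket, dark steel, round, 32 mm across, 70 mm long, mouth down. Outside all three are alike; the six-sided bore (28 mm deep) suits a 16, 19 or 22 mm nut, with 1 mm clearance; which socket has which is not told. Origin: mouth centre, at the bottom end; z up. x is square to a flat of the bore and to a side of the drive hole on top. Solid from 28 mm up: grip there. 0.22 kg.
- socket_c: Deep socket, dark steel, round, 32 mm across, 70 mm long, mouth down. Outside all three are alike; the six-sided bore (28 mm deep) suits a 16, 19 or 22 mm nut, with 1 mm clearance; which socket has which is not told. Origin: mouth centre, at the bottom end; z up. x is square to a flat of the bore and to a side of the drive hole on top. Solid from 28 mm up: grip there. 0.22 kg.
- nut_1_seat (a point): Centre of the underside of hex nut 1, on rotor 1's washer, 41 mm above the bench. Nut 12 mm tall, 16, 19 or 22 mm across flats, another size on each rotor; its stud ends 5 mm above it. x is square to a flat and turns with the nut, z up: a socket lines up when the yaws agree modulo 60 degrees. Work on the nut at the nest's centre only.
- nut_2_seat (a point): Centre of the underside of hex nut 2, on rotor 2's washer, 41 mm above the bench. Nut 12 mm tall, 16, 19 or 22 mm across flats, another size on each rotor; its stud ends 5 mm above it. x is square to a flat and turns with the nut, z up: a socket lines up when the yaws agree modulo 60 degrees. Work on the nut at the nest's centre only.
- nut_3_seat (a point): Centre of the underside of hex nut 3, on rotor 3's washer, 41 mm above the bench. Nut 12 mm tall, 16, 19 or 22 mm across flats, another size on each rotor; its stud ends 5 mm above it. x is square to a flat and turns with the nut, z up: a socket lines up when the yaws agree modulo 60 degrees. Work on the nut at the nest's centre only.
- nut_1 (a joint): Turn of nut 1 in rad, growing clockwise as seen from above (tightening): 0 at the start (finger-tight), so an eighth of a turn reads 0.785. Turning takes about 0.1 N m and it stays where it is left; a socket that fits has up to 0.15 rad of play on the nut before it takes it round.
- nut_2 (a joint): Turn of nut 2 in rad, growing clockwise as seen from above (tightening): 0 at the start (finger-tight), so an eighth of a turn reads 0.785. Turning takes about 0.1 N m and it stays where it is left; a socket that fits has up to 0.15 rad of play on the nut before it takes it round.
- nut_3 (a joint): Turn of nut 3 in rad, growing clockwise as seen from above (tightening): 0 at the start (finger-tight), so an eighth of a turn reads 0.785. Turning takes about 0.1 N m and it stays where it is left; a socket that fits has up to 0.15 rad of play on the nut before it takes it round.
- adapter: Small steel drive adapter standing in the tray, 22 mm across, 29 mm tall, with a square tip; not to be moved. Origin under its centre.
- extension: Steel extension bar lying in the tray along y, 100 mm long, 23 mm thick at its fat end; not to be moved. Origin under its middle.
- ratchet: Ratchet handle, 240 mm, lying to the right of the tray; not to be moved. Origin under its middle.
- driver: Screwdriver, 200 mm, lying between robot and nest; not to be moved. Origin under its middle.
- caliper: Steel caliper, 200 mm, lying flat beyond the tray; not to be moved. Origin under its middle.
- tub: White plastic tub, 120 mm across, 70 mm tall, at the far side; not to be moved. Origin under its centre.
- coil: Copper coil on a black bobbin, 64 mm across, 38 mm tall, at the far side; not to be moved. Origin under its centre.
- oil: Small grey oil bottle, 44 mm across, 100 mm tall, at the far side; not to be moved. Origin under its centre.
Not all that is in view belongs to the job. Leave any purple or red look-alike of the socket_b alone. Leave any purple look-alike of the rotor_3 alone.

How it is judged:
By the outcome, as a careful person would: the job done as asked, in the order asked, and still so for the second after the job is handed in, while the arm keeps its last pose, push and grip.
It also fails if it takes over 72 s, if anything falls off the work surface, if the arm or the gripper's body presses on something with over 40 N, if the wrist force passes 120 N, or if a joint passes its speed limit or range.

## Working session

There is one attempt and no reset: what is moved stays moved. The work goes in short steps, each a Python script; the robot and the scene stay as the last script left them, time stands still between calls to the robot, and variables do not carry over. Pictures are saved under pics/ and viewed, and the job is handed in when it is done.

```bash
ls; mkdir -p pics
python3 - <<'E'
from cell import robot, grip, kin, viewer
import cv2
s=robot.observe();print(s)
for n in("top","side","wrist"):
    im=viewer.read_camera(n);cv2.imwrite(f"pics/{n}0.png",cv2.cvtColor(im,cv2.COLOR_RGB2BGR))
    i=viewer.camera_info(n);print(n,i)
print(robot.observe()["t"])
E
```

```text
pics
{'t': 0.0, 'joints': array([-1.17797019,  0.46837551, -0.01162586,  1.60362335,  0.00599057,
        1.07140536, -0.05628842]), 'joint_velocities': array([ 0.00162565,  0.00038578,  0.00024002,  0.00052865,  0.00108013,
       -0.00112642,  0.00024514]), 'joint_torque': array([ 5.84815589e-04, -5.20573032e+01, -1.16299011e-02, -2.43739593e+01,
       -5.65842481e-02,  1.72692019e-02,  1.62397068e-04]), 'tcp_pos': array([274.20356184, 588.68213469, 213.64155507]), 'tcp_rot': array([ 0.3404606 ,  1.54391284, -0.34323469]), 'contact_force': array([-0.02004275,  0.36141703, -0.73168245]), 'wrist_torque': array([-0.06806026,  0.02426588, -0.04619397]), 'grip_width': 0.9970726944757989}
top {'camera_matrix': array([[388.29660445,   0.        , 326.34292336],
       [  0.        , 388.29660445, 204.38319782],
       [  0.        ,   0.        ,   1.        ]]), 'R': array([[-0.01712551, -0.99985083,  0.00224441],
       [-0.98138084,  0.01637958, -0.19137228],
       [ 0.19130697, -0.00547997, -0.98151496]]), 't': array([  50.76289512,  517.77462942, 1268.52790455])}
side {'camera_matrix': array([[413.77899187,   0.        , 313.30456873],
       [  0.        , 413.77899187, 194.68040877],
       [  0.        ,   0.        ,   1.        ]]), 'R': array([[ 0.98660656, -0.16310857, -0.0017597 ],
       [-0.08114469, -0.48141028, -0.87273116],
       [ 0.14150279,  0.86118508, -0.48819793]]), 't': array([-483.8021593 ,  119.29317978, 1166.20140835])}
wrist {'camera_matrix': array([[322.67525206,   0.        , 323.11477257],
       [  0.        , 322.67525206, 199.37832865],
       [  0.        ,   0.        ,   1.        ]]), 'R': array([[ 0.42211335,  0.90654212, -0.00130479],
       [ 0.86795739, -0.40373085,  0.28922547],
       [ 0.26166829, -0.12321843, -0.95726011]]), 't': array([-649.53427121,  -31.60297579,  391.80300094])}
0.15
```

View pics/top0.png

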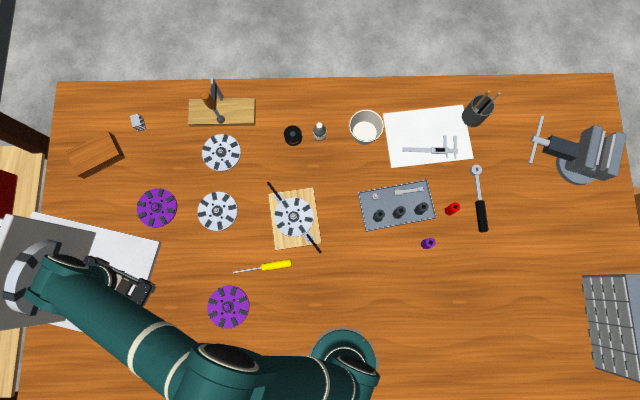

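View pics/side0.png

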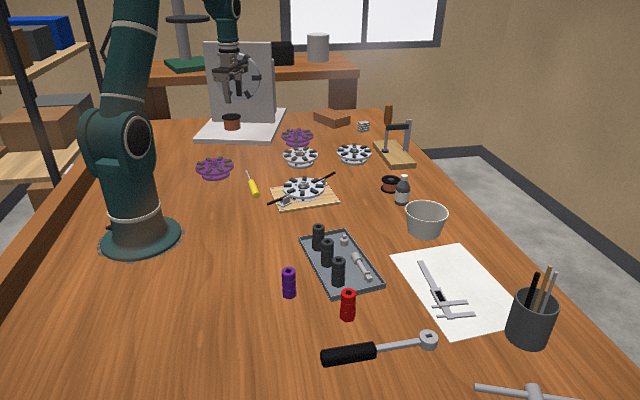

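View pics/wrist0.png

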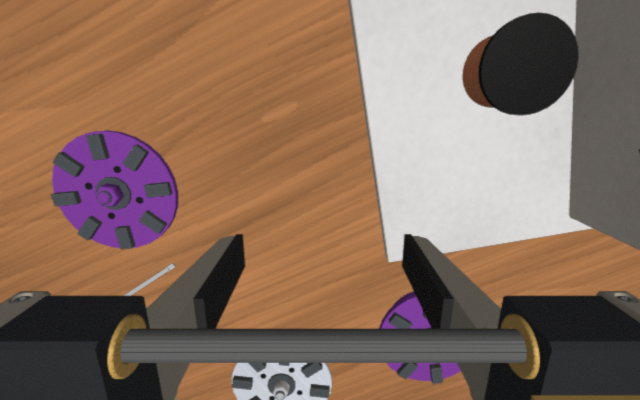

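```bash
cat > h.py <<'E'
from cell import robot, grip, kin, viewer
import numpy as np, cv2
from scipy.spatial.transform import Rotation as Ro
def down(yaw):
    # tool x down, tool y = jaw dir at yaw
    y=np.array([np.cos(yaw),np.sin(yaw),0]);x=np.array([0,0,-1.]);z=np.cross(x,y)
    return Ro.from_matrix(np.c_[x,y,z]).as_rotvec()
def w(i,p): return i["R"].T@(np.array(p)-i["t"])
def px2w(i,u,v,z):
    K=i["camera_matrix"];d=i["R"].T@np.linalg.solve(K,[u,v,1.]);c=-i["R"].T@i["t"]
    return c+d*(z-c[2])/d[2]
def w2px(i,X):
    q=i["camera_matrix"]@(i["R"]@np.array(X)+i["t"]);return q[:2]/q[2]
def save(n,name,crop=None,sc=1,im=None):
    if im is None: im=viewer.read_camera(n)
    o=im
    if crop: o=o[crop[1]:crop[3],crop[0]:crop[2]]
    if sc!=1:o=cv2.resize(o,None,fx=sc,fy=sc,interpolation=cv2.INTER_CUBIC)
    cv2.imwrite(f"pics/{name}.png",cv2.cvtColor(o,cv2.COLOR_RGB2BGR));return im
E
python3 - <<'E'
from h import *
for cam in("top","side"):
    i=viewer.camera_info(cam);viewer.read_camera(cam)
    for n in("nest","tray","rotor_1","socket_a","nut_1_seat"):
        for d in viewer.pinpoint(n,cam): print(cam,n,round(d["confidence"],2),w(i,d["at"]).round(1),w2px(i,w(i,d["at"])).round(0))
print(robot.observe()["t"], Ro.from_rotvec(robot.observe()["tcp_rot"]).as_matrix().round(2))
E
```

```text
top tray 0.7 [ 5.260e+02 -2.023e+02  1.000e-01] [395. 204.]
top rotor_1 0.95 [187.3 372.9  -1.8] [229. 306.]
top rotor_1 0.82 [715.5 408.1   2.6] [224. 155.]
top rotor_1 0.8 [507.9 413.9   2.5] [220. 212.]
top rotor_1 0.69 [481.1 154.9   0. ] [294. 218.]
top rotor_1 0.59 [521.7 624.7   1.3] [160. 209.]
top rotor_1 0.31 [ 7.207e+02 -3.396e+02 -5.000e-01] [431. 151.]
top socket_a 0.66 [ 385.8 -296.6    3.9] [425. 243.]
top socket_a 0.64 [ 501.2 -387.6    3.8] [449. 210.]
top socket_a 0.54 [ 499.9 -284.4    3.3] [419. 211.]
top socket_a 0.44 [ 493.2 -207.2    6.7] [398. 213.]
top socket_a 0.43 [ 478.3 -139.     3.2] [378. 217.]
top socket_a 0.42 [5.076e+02 4.161e+02 2.000e-01] [220. 212.]
side nest 0.79 [ 4.834e+02  1.576e+02 -2.000e-01] [303. 196.]
side nest 0.35 [504.  415.9  43.3] [299. 153.]
side tray 0.62 [ 525.8 -200.    -2.9] [339. 263.]
side rotor_1 0.89 [484.2 153.   -3.1] [304. 197.]
side rotor_1 0.87 [718.3 410.7  -3.4] [354. 161.]
side rotor_1 0.85 [510.4 413.3   1.4] [301. 163.]
side rotor_1 0.73 [186.1 372.2  -4.4] [215. 175.]
side rotor_1 0.64 [520.9 621.8   0.7] [297. 143.]
side socket_a 0.97 [ 386.2 -294.7   -1.5] [290. 293.]
side socket_a 0.91 [ 503.8 -281.7    2.9] [338. 283.]
side socket_a 0.82 [ 479.4 -140.7    3.7] [318. 249.]
side socket_a 0.64 [ 499.4 -385.2   -3.8] [346. 317.]
side socket_a 0.59 [ 491.3 -204.6    2.2] [327. 263.]
0.75 [[ 0.    0.42  0.91]
 [ 0.    0.91 -0.42]
 [-1.    0.    0.  ]]
```

Run:
```python
from h import *
i=viewer.camera_info("wrist");s=robot.observe();R=Ro.from_rotvec(s["tcp_rot"]).as_matrix()
c=-i["R"].T@i["t"];print("cam in tool",R.T@(c-s["tcp_pos"]).round(1), "cam axes in tool\n",(R.T@i["R"].T).round(3))
for z in(0,-19,-50,50,150): print(z,w2px(i,s["tcp_pos"]+R@[z,0,0]).round(0))
for p in((482,154),(479,-140),(502,-283)):
  for yd in range(-180,180,30):
    q=kin.ik([*p,200],down(np.radians(yd)));
    print(p,yd,None if q is None else np.round(q,2))
```

```text
cam in tool [-169.50440868    0.22136904  -83.15429293] cam axes in tool
 [[-0.    -0.289  0.957]
 [ 1.     0.     0.   ]
 [-0.     0.957  0.289]]
0 [323. 252.]
-19 [323. 269.]
-50 [323. 304.]
50 [323. 222.]
150 [323. 187.]
(482, 154) -180 [-0.25  0.25 -0.14  1.96  0.04  0.94  2.72]
(482, 154) -150 [-1.39  0.56  1.37  2.02 -0.63  1.09 -2.35]
(482, 154) -120 [-1.39  0.56  1.37  2.02 -0.63  1.09 -1.83]
(482, 154) -90 [-0.93  0.27  0.66  2.   -0.2   0.94 -1.74]
(482, 154) -60 [-0.85  0.26  0.56  1.99 -0.17  0.94 -1.25]
(482, 154) -30 [-0.8   0.25  0.49  1.99 -0.15  0.93 -0.75]
(482, 154) 0 [-0.74  0.25  0.42  1.99 -0.12  0.93 -0.25]
(482, 154) 30 [-0.66  0.24  0.33  1.98 -0.1   0.93  0.24]
(482, 154) 60 [-0.58  0.24  0.24  1.98 -0.07  0.93  0.74]
(482, 154) 90 [-0.5   0.24  0.14  1.97 -0.04  0.93  1.24]
(482, 154) 120 [-0.41  0.24  0.04  1.97 -0.01  0.93  1.73]
(482, 154) 150 [-0.33  0.25 -0.05  1.96  0.02  0.93  2.23]
(479, -140) -180 [-0.81  0.54  1.37  2.03 -0.61  1.08 -2.3 ]
(479, -140) -150 [-0.81  0.54  1.37  2.03 -0.61  1.08 -1.77]
(479, -140) -120 [-0.81  0.54  1.37  2.03 -0.61 
[... 565 characters left out ...]
[-0.45  0.74  1.35  1.86 -0.77  1.21 -1.98]
(502, -283) -150 [-0.45  0.74  1.35  1.86 -0.77  1.21 -1.46]
(502, -283) -120 [-0.36  0.57  1.12  1.85 -0.58  1.1  -1.11]
(502, -283) -90 [-0.25  0.48  0.94  1.85 -0.45  1.04 -0.7 ]
(502, -283) -60 [-0.25  0.48  0.93  1.85 -0.45  1.04 -0.18]
(502, -283) -30 [-0.24  0.48  0.92  1.85 -0.44  1.04  0.33]
(502, -283) 0 [-0.22  0.47  0.9   1.85 -0.42  1.03  0.85]
(502, -283) 30 [-0.24  0.48  0.92  1.85 -0.44  1.04  1.38]
(502, -283) 60 [-0.16  0.44  0.81  1.84 -0.37  1.02  1.84]
(502, -283) 90 [-0.18  0.45  0.83  1.84 -0.38  1.02  2.38]
(502, -283) 120 [-0.19  0.45  0.84  1.84 -0.39  1.02  2.91]
(502, -283) 150 [-0.45  0.74  1.35  1.86 -0.77  1.21 -2.51]
```

Run:
```python
from h import *
yaw=np.radians(9)
robot.movep([482,154,130],down(yaw))
s=robot.observe();print(s["t"],s["tcp_pos"],s["joints"].round(2))
i=viewer.camera_info("wrist");im=save("wrist","nest1")
np.save("nest1.npy",im)
for n in("nut_1_seat","rotor_1"):
    for d in viewer.pinpoint(n,"wrist"): print(n,round(d["confidence"],2),w(i,d["at"]).round(1),w2px(i,w(i,d["at"])).round(0))
for z in (41,53,58):print(z,w2px(i,[482,154,z]))
```

```text
2.5333 [482.034202   155.65943299 130.11651277] [-0.69  0.35  0.37  2.04 -0.18  0.78 -0.05]
rotor_1 0.61 [485.9 155.9  -6.8] [328. 190.]
41 [323.68042322 206.65182793]
53 [323.70756811 211.26300406]
58 [323.71959832 213.30660895]
```

View pics/nest1.png

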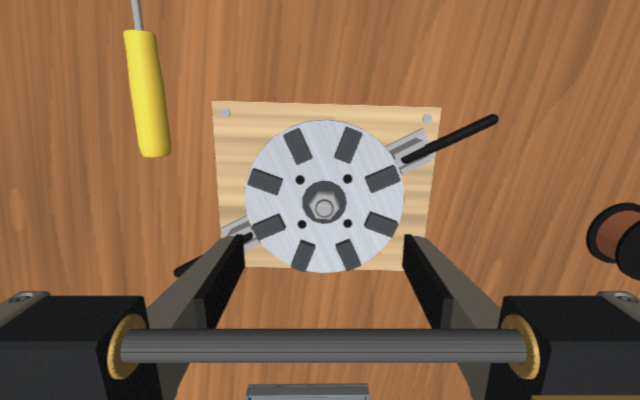

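```bash
cat >> h.py <<'E'
def rect(im,i,cx,cy,z,half=25,ppm=10):
    # top view of plane z; image x=+world x right, y up=+world y
    pts=[[cx-half,cy+half],[cx+half,cy+half],[cx+half,cy-half],[cx-half,cy-half]]
    src=np.float32([w2px(i,[*p,z]) for p in pts]);n=2*half*ppm
    H=cv2.getPerspectiveTransform(src,np.float32([[0,0],[n,0],[n,n],[0,n]]))
    return cv2.warpPerspective(im,H,(n,n),flags=cv2.INTER_CUBIC)
E
python3 - <<'E'
from h import *
s=robot.observe();print(s["t"],s["tcp_pos"],Ro.from_rotvec(s["tcp_rot"]).as_matrix().round(3))
i=viewer.camera_info("wrist");im=np.load("nest1.npy")
a=rect(im,i,482,154,53,half=20,ppm=20);b=rect(im,i,482,154,58,half=10,ppm=30)
save(0,"n53",im=a[100:700,:]);
E
```

```text
2.6833 [481.96466882 155.15103418 130.02475807] [[ 0.     0.987  0.159]
 [ 0.     0.159 -0.987]
 [-1.     0.    -0.   ]]
```

View pics/n53.png

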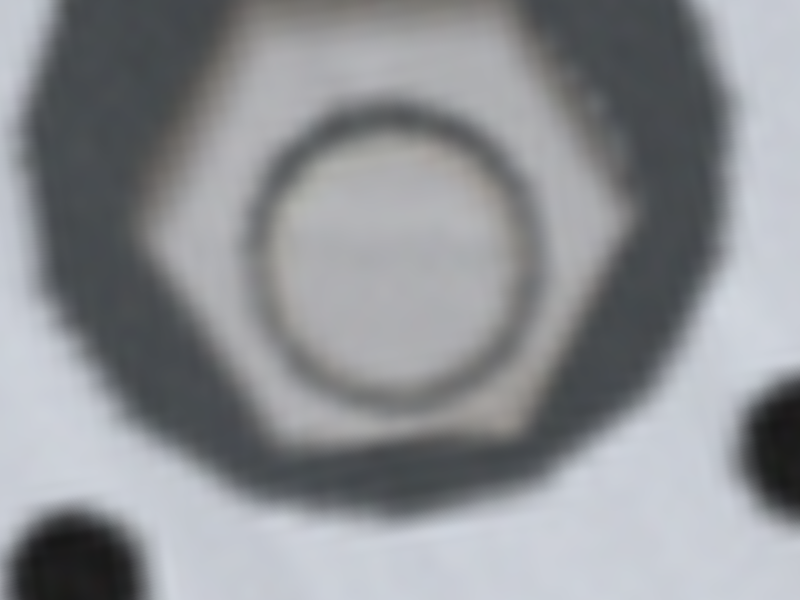

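```bash
cat >> h.py <<'E'
def nutfit(im,i,cx,cy,z=53,name=None):
    """hex corners by fitting bright region in rectified plane"""
    a=rect(im,i,cx,cy,z,half=20,ppm=20)
    g=cv2.cvtColor(a,cv2.COLOR_RGB2GRAY)
    m=(g>125).astype(np.uint8)
    m=cv2.morphologyEx(m,cv2.MORPH_CLOSE,np.ones((45,45),np.uint8))
    n,l,st,ce=cv2.connectedComponentsWithStats(m)
    k=l[400,400]
    if name: save(0,name,im=a[100:700])
    return k,st[k]
E
python3 - <<'E'
from h import *
robot.hold(0.5)
s=robot.observe();print(s["t"],s["tcp_pos"])
i=viewer.camera_info("wrist");im=save("wrist","nest2");np.savez("nest2.npz",im=im,**i)
a=rect(im,i,482,157,53,half=20,ppm=20);save(0,"n53b",im=a[100:700,:]);
# go over tray, middle socket approx
robot.movep([491,-200,190],down(np.radians(9)));robot.hold(.3)
s=robot.observe();print(s["t"],s["tcp_pos"])
i=viewer.camera_info("wrist");im=save("wrist","tray1");np.savez("tray1.npz",im=im,**i)
for d in viewer.pinpoint("socket_a","wrist"): print(round(d["confidence"],2),w(i,d["at"]).round(1),w2px(i,w(i,d["at"])).round(0))
for d in viewer.pinpoint("tray","wrist"): print(round(d["confidence"],2),w(i,d["at"]).round(1),w2px(i,w(i,d["at"])).round(0))
E
```

```text
3.1833 [482.00699117 153.98831869 130.00175309]
4.8833 [ 491.2279479  -199.19567171  189.84286923]
0.83 [ 384.3 -299.     1.6] [223. 244.]
0.77 [ 504.6 -384.6   -1.2] [312. 316.]
0.74 [ 488.2 -202.8    1.2] [321. 181.]
0.62 [ 499.8 -280.3    1.8] [320. 244.]
0.59 [ 478.6 -129.6   -2. ] [323. 114.]
0.98 [ 5.209e+02 -1.962e+02  2.000e-01] [350. 179.]
```

View pics/n53b.png

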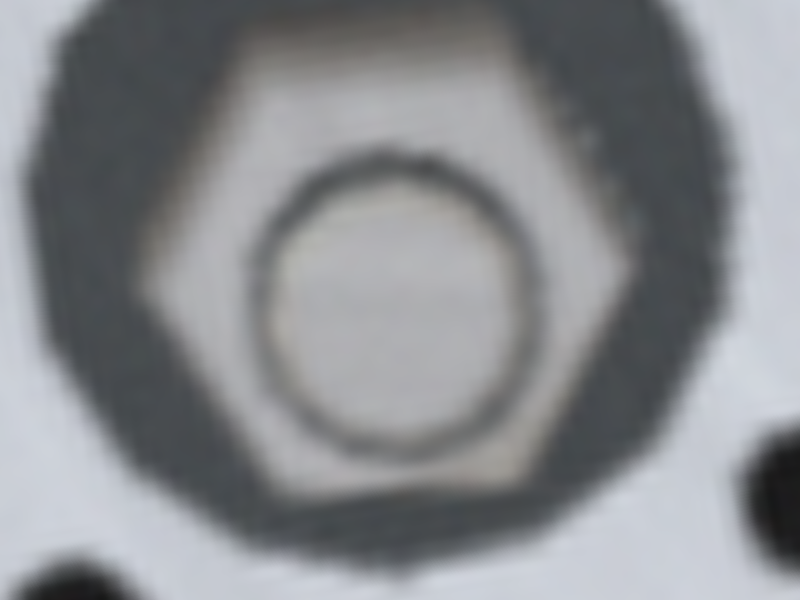

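View pics/tray1.png

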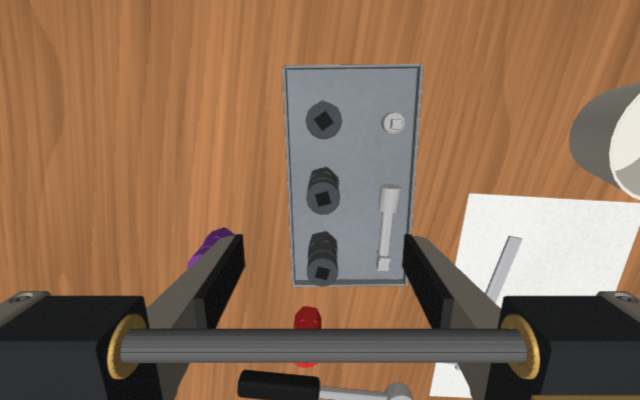

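Run:
```python
from h import *
d=dict(np.load("tray1.npz"));im=d.pop("im");d={k:v for k,v in d.items()}
out=[]
for (u,v) in((323,120),(323,198),(322,272)):
    p=px2w(d,u,v,73);print(p)
    out.append(rect(im,d,round(p[0]),round(p[1]),73,half=22,ppm=6));print(round(p[0]),round(p[1]))
save(0,"socks",im=np.hstack(out))
```

```text
[ 479.57776964 -132.30242259   73.        ]
480 -132
[ 490.66059129 -201.64279484   73.        ]
491 -202
[ 501.79768168 -277.62472806   73.        ]
502 -278
```

View pics/socks.png

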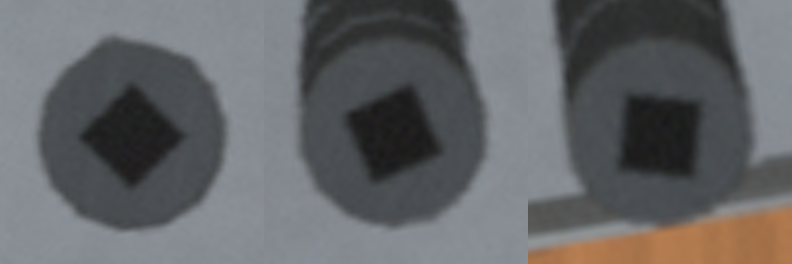

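```bash
cat >> h.py <<'E'
def shot(name,u0=None):
    s=robot.observe();i=viewer.camera_info("wrist");im=save("wrist",name);np.savez(name+".npz",im=im,tcp=s["tcp_pos"],rot=s["tcp_rot"],**i)
    print(name,round(s["t"],2),s["tcp_pos"].round(2));return im,i,s
E
python3 - <<'E'
from h import *
for k,yd in enumerate((-81,9)):
    robot.movep([479,-138,145],down(np.radians(yd)));robot.hold(.7)
    im,i,s=shot(f"s1_{k}")
    a=rect(im,i,479,-136,73,half=22,ppm=12);save(0,f"s1r_{k}",im=a)
E
python3 -c "
import cv2,numpy as np
cv2.imwrite('pics/s1ab.png',np.hstack([cv2.resize(cv2.imread(f'pics/s1r_{k}.png'),(400,400)) for k in (0,1)]))"
```

```text
s1_0 7.08 [ 479.   -138.    144.99]
s1_1 9.07 [ 479.01 -138.01  145.  ]
```

View pics/s1ab.png

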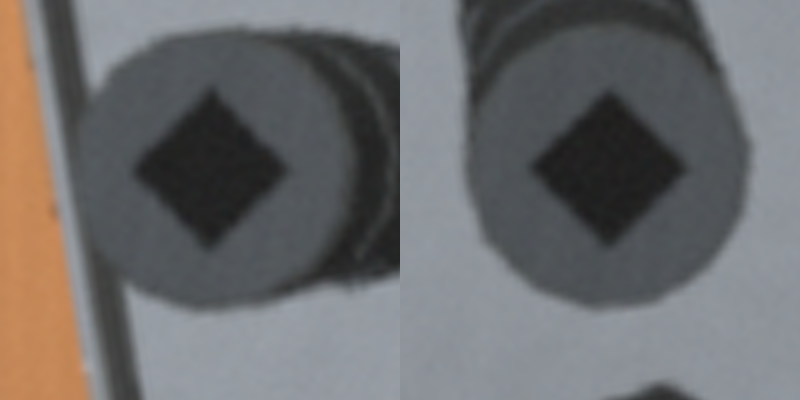

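```bash
cat >> h.py <<'E'
def hole(im,i,cx,cy,z=73,half=10):
    ppm=20;a=rect(im,i,cx,cy,z,half=half,ppm=ppm);g=cv2.GaussianBlur(cv2.cvtColor(a,cv2.COLOR_RGB2GRAY),(0,0),4)
    m=(g<58).astype(np.uint8);n,l,st,ce=cv2.connectedComponentsWithStats(m)
    k=1+np.argmin([np.hypot(*(ce[j]-half*ppm))+1e4*(st[j,4]<8000) for j in range(1,n)])
    c=max(cv2.findContours((l==k).astype(np.uint8),0,1)[0],key=cv2.contourArea);r=cv2.minAreaRect(c)
    M=ce[k];return cx+(M[0]-half*ppm)/ppm,cy-(M[1]-half*ppm)/ppm,(-r[2])%90,np.array(r[1])/ppm
E
python3 - <<'E'
from h import *
for n in("s1_0","s1_1"):
    d=dict(np.load(n+".npz"));print(hole(d["im"],d,480,-132.5))
d=dict(np.load("tray1.npz"))
for p in((480,-132.5),(490.5,-202.3),(502,-278.5)):print(hole(d["im"],d,*p))
E
```

```text
(np.float64(480.09665164992356), np.float64(-132.67091465118955), 44.083343505859375, array([12.57951584, 12.59365616]))
(np.float64(479.90465187625136), np.float64(-132.50323822902538), 44.76026916503906, array([12.72485199, 12.65266266]))
(np.float64(479.9132783882784), np.float64(-132.6640595159826), 44.71775817871094, array([12.87545776, 12.87928619]))
(np.float64(490.43128242454276), np.float64(-202.22996143899155), 23.65131378173828, array([13.0109314 , 12.93504333]))
(np.float64(501.9443256642058), np.float64(-278.5902345248876), 83.65980863571167, array([12.98674927, 13.14135132]))
```

```bash
cat >> h.py <<'E'
NUT=np.array([481.3,158.3]); OFF=35.
def press(xy,yaw,z0,z1,fmax=15,step=1.5,feed=25,verbose=True):
    """descend from z0 to z1 until dFz>fmax; returns (z commanded, blocked)"""
    f0=robot.observe()["contact_force"][2];z=z0
    while z>z1+1e-6:
        z=max(z-step,z1);robot.servo_line([*xy,z],feed=feed,rotation=down(yaw))
        s=robot.observe();df=s["contact_force"]-0;dz=s["contact_force"][2]-f0
        if verbose and abs(dz)>3: print(" z",round(z,1),s["tcp_pos"].round(2),"F",s["contact_force"].round(1))
        if abs(dz)>fmax: return z,True
    return z,False
E
python3 - <<'E'
from h import *
S=[480.0,-132.6];y=np.radians(9)
grip(0.6)
robot.movep([*S,95],down(y));robot.servo_line([*S,38],feed=120);robot.hold(.15)
grip(0.0,50);s=robot.observe();print(s["t"],s["tcp_pos"],s["grip_width"]*92)
robot.servo_line([*S,110],feed=150)
robot.movep([*NUT,112],down(np.radians(-3.1)));robot.hold(.5)
im,i,s=shot("held1");print(s["contact_force"],hole(im,i,*NUT,z=112+35))
save("side","side1")
print(robot.observe()["t"])
E
```

```text
11.3833 [ 480.2712182  -132.58122531   38.19188501] 31.26316104147047
held1 13.63 [481.4  158.06 112.05]
[-0.41005195 -0.81794573 -2.80629901] (np.float64(480.26057264296753), np.float64(158.1750772797527), 32.574058532714844, array([12.92368317, 12.87920837]))
13.7333
```

View pics/held1.png

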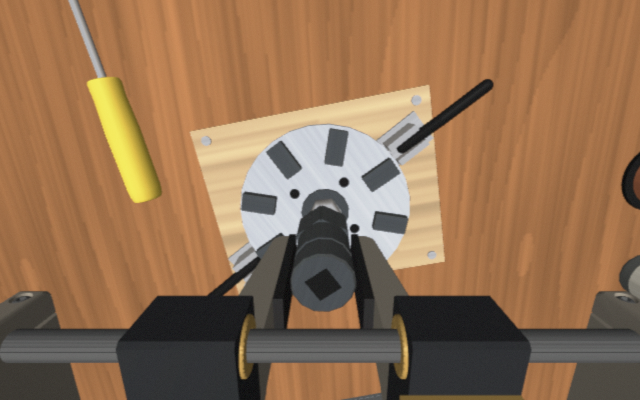

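View pics/side1.png

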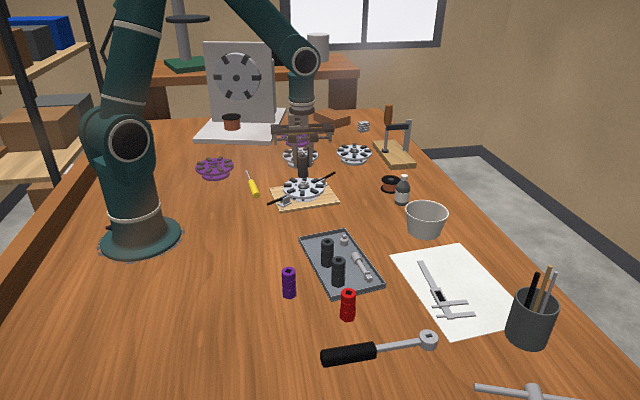

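Run:
```python
from h import *
d=dict(np.load("held1.npz"))
print(w2px(d,[481.4,158.06,147]),w2px(d,[480.26,158.17,147]),d["tcp"])
R=Ro.from_rotvec(d["rot"]).as_matrix();c=-d["R"].T@d["t"];print(R.T@(c-d["tcp"]))
a=rect(d["im"],d,481,158,147,half=20,ppm=15);save(0,"heldr",im=a)
save(0,"heldz",im=d["im"],crop=(263,180,383,320),sc=4)
for n in ("s1_1","nest2"):
    e=dict(np.load(n+".npz"));print(w2px(e,[480,-132.6,73]) if n=="s1_1" else w2px(e,[*NUT,53]))
```

```text
[325.10103907 284.40148658] [322.68316448 284.31213973] [481.40489234 158.05775173 112.04775054]
[-169.4925639    -0.90130637  -82.70593232]
[326.46785313 205.11032901]
[324.08951425 204.14829155]
```

View pics/heldz.png

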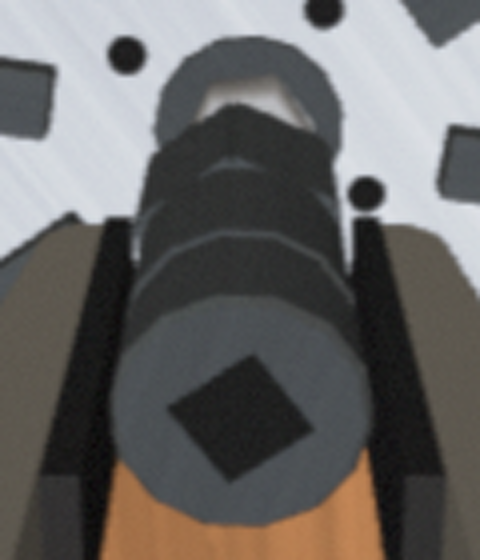

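Run:
```python
from h import *
for n in ("s1_0","s1_1","held1"):
    d=dict(np.load(n+".npz"));R=Ro.from_rotvec(d["rot"]).as_matrix();c=-d["R"].T@d["t"];print(n,(R.T@(c-d["tcp"])).round(2),(R.T@d["R"].T).round(4).tolist())
s=robot.observe();print(s["tcp_pos"],Ro.from_rotvec(s["tcp_rot"]).as_matrix()[:,1].round(4))
d=viewer.camera_info("wrist");R=Ro.from_rotvec(s["tcp_rot"]).as_matrix();c=-d["R"].T@d["t"];print((R.T@(c-s["tcp_pos"])).round(2))
```

```text
s1_0 [-169.5    -0.79  -81.34] [[0.0002, -0.2898, 0.9571], [1.0, 0.0002, -0.0002], [-0.0001, 0.9571, 0.2898]]
s1_1 [-169.5    -0.74  -82.86] [[0.0003, -0.2892, 0.9573], [1.0, 0.0001, -0.0003], [-0.0, 0.9573, 0.2892]]
held1 [-169.49   -0.9   -82.71] [[0.0004, -0.2893, 0.9572], [1.0, 0.0002, -0.0003], [-0.0001, 0.9572, 0.2893]]
[481.32975462 158.2497746  112.02825731] [ 0.9985 -0.0542  0.    ]
[-169.49   -0.89  -82.69]
```

```bash
cat >> h.py <<'E'
E0=np.array([0.85,-0.66]); NUT=np.array([482.15,157.6])
def tcp_for(yaw,offz,offy=0.,xy=NUT):
    y=np.array([np.cos(yaw),np.sin(yaw)]);z=np.array([np.sin(yaw),-np.cos(yaw)])
    return xy-y*offy-z*offz
E
python3 - <<'E'
from h import *
yaw=np.radians(-3.1);T=tcp_for(yaw,.55)
robot.servo_line([*T,96],feed=80,rotation=down(yaw));robot.hold(.3)
print(robot.observe()["contact_force"].round(1))
print(press(T,yaw,92,76.5,fmax=10))
s=robot.observe();print(s["t"],s["tcp_pos"],s["contact_force"].round(1),s["wrist_torque"].round(2))
E
```

```text
[-1.  -0.2 -1.7]
 z 87.5 [482.49 158.28  87.9 ] F [-0.   0.1  2.8]
 z 86.0 [482.69 158.41  87.41] F [-2.9 -1.4 13.7]
(86.0, True)
15.5 [482.68729261 158.41431188  87.41437135] [-2.9 -1.4 13.7] [-0.4   1.12  0.03]
```

Run:
```python
from h import *
yaw=np.radians(26.9);T=tcp_for(yaw,.55)
robot.servo_line([*tcp_for(0,.55),90],feed=60)
robot.servo_line([*T,90],feed=60,rotation=down(yaw));robot.hold(.2)
s=robot.observe();print(s["t"],s["tcp_pos"],s["contact_force"].round(1))
print(press(T,yaw,90,76.5,fmax=10))
s=robot.observe();print(s["t"],s["tcp_pos"],s["contact_force"].round(1),s["wrist_torque"].round(2))
```

```text
16.625 [481.84966344 158.12376512  89.92047441] [-0.8  0.1 -2.8]
 z 85.5 [482.12 157.69  86.53] F [-2.9 -1.5 10.3]
(85.5, True)
17.375 [482.1235773  157.68682592  86.52665189] [-2.9 -1.5 10.3] [-0.89  0.85  0.01]
```

```bash
cat >> h.py <<'E'
def wiggle(T,yaw,z,pts,drop=1.5,feed=8):
    z0=robot.observe()["tcp_pos"][2]
    for dx,dy,dyaw in pts:
        robot.servo_line([T[0]+dx,T[1]+dy,z],feed=feed,rotation=down(yaw+np.radians(dyaw)))
        s=robot.observe();print((dx,dy,dyaw),round(s["t"],2),s["tcp_pos"].round(2),s["contact_force"].round(1),round(s["wrist_torque"][2],2))
E
python3 - <<'E'
from h import *
yaw=np.radians(26.9);T=tcp_for(yaw,.55)
wiggle(T,yaw,85.0,[(0,0,0),(.6,0,0),(.4,-.6,0),(-.5,-.5,0),(-.6,.3,0),(0,.6,0),(0,0,5),(0,0,-5)])
E
```

```text
(0, 0, 0) 17.62 [482.17 157.72  86.48] [-2.9 -3.7 13.5] 0.04
(0.6, 0, 0) 17.88 [482.26 157.69  86.41] [-5.3 -3.3 15.3] -0.03
(0.4, -0.6, 0) 18.12 [482.25 157.56  86.46] [-5.4 -2.4 14.4] 0.02
(-0.5, -0.5, 0) 18.39 [482.08 157.64  86.49] [-3.8 -2.4 13.2] -0.03
(-0.6, 0.3, 0) 18.64 [482.07 157.78  86.48] [-3.  -4.5 14. ] 0.01
(0, 0.6, 0) 18.89 [482.16 157.82  86.45] [-3.9 -4.3 14.8] 0.0
(0, 0, 5) 19.14 [482.08 157.62  86.42] [-5.1 -3.  14.2] 0.02
(0, 0, -5) 19.47 [482.2  157.75  86.39] [-4.3 -2.8 15. ] -0.06
```

```bash
cat >> h.py <<'E'
def putback(S,yaw):
    s=robot.observe();p=s["tcp_pos"]
    robot.servo_line([p[0],p[1],112],feed=120)
    robot.movep([*S,80],down(yaw));robot.servo_line([*S,43],feed=100);robot.hold(.2)
    r=press(S,yaw,43,33,fmax=4,step=1.,feed=25)
    robot.hold(.1);grip(0.6)
    s=robot.observe();print("put",r,s["t"],s["tcp_pos"].round(2))
    robot.servo_line([*S,115],feed=180)
def pick(S,yaw,yawn,z=38):
    robot.movep([*S,115],down(yaw));robot.servo_line([*S,z],feed=130);robot.hold(.25)
    grip(0.0,50);s=robot.observe();print("grip",s["t"],s["tcp_pos"].round(2),s["grip_width"]*92)
    robot.servo_line([*S,112],feed=150)
    robot.movep([*NUT,112],down(yawn));robot.hold(.35)
E
python3 - <<'E'
from h import *
y=np.radians(9)
putback([480.0,-132.6],y)
robot.movep([491.3,-200.9,115],down(y))
im,i,s=shot("tray2")
save("side","side2",crop=(220,200,420,340),sc=4)
E
```

```text
z 37.0 [ 480.29 -132.68   38.11] F [-3.   1.4 11.5]
put (37.0, True) 23.8167 [ 479.96 -132.61   36.88]
tray2 24.78 [ 490.   -201.94  113.33]
```

View pics/side2.png

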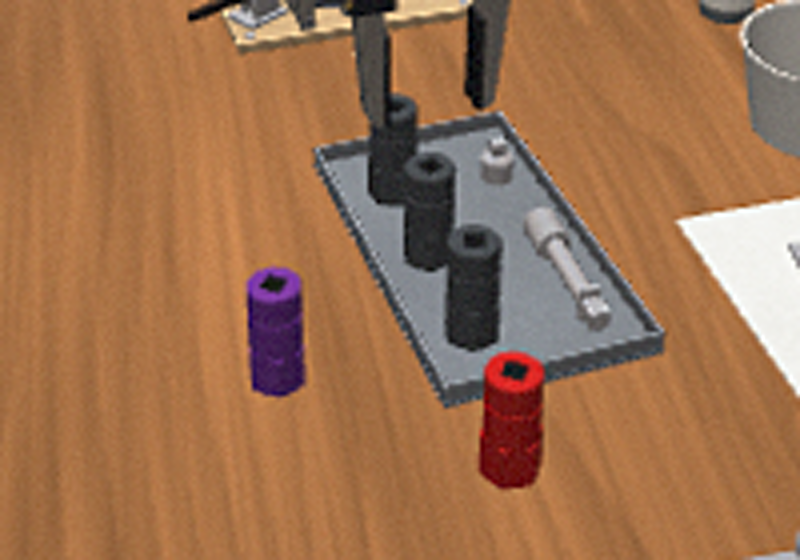

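View pics/tray2.png

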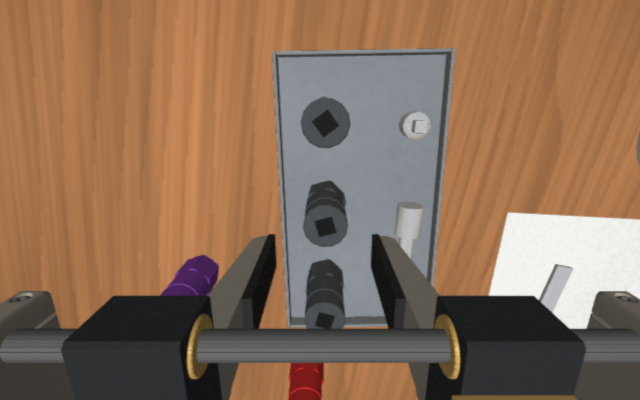

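Run:
```python
from h import *
d=dict(np.load("tray2.npz"));h=hole(d["im"],d,490.4,-202.2);print(h)
S=[h[0]+.85,h[1]-.66]
S=[(S[0]+491.3)/2,(S[1]-202.9)/2];print(S)
h1=hole(d["im"],d,480,-132.6);print(h1)
pick(S,np.radians(9),np.radians(17.75))
im,i,s=shot("held2");h=hole(im,i,*(s["tcp_pos"][:2]-E0),z=s["tcp_pos"][2]+35)
off=np.array(h[:2])+E0-s["tcp_pos"][:2];yw=np.radians(17.75);y=np.array([np.cos(yw),np.sin(yw)]);z=np.array([np.sin(yw),-np.cos(yw)])
print(h,"off jaw,z",off@y,off@z)
```

```text
(np.float64(490.4625720158201), np.float64(-202.1933893369873), 24.274444580078125, array([12.84533081, 12.92129517]))
[np.float64(491.3062860079101), np.float64(-202.87669466849366)]
(np.float64(479.55843829511514), np.float64(-132.79931570712895), 44.59933853149414, array([12.74788437, 12.76074066]))
grip 26.6083 [ 491.4  -202.88   38.09] 31.209824067008185
held2 28.95 [482.36 157.02 112.04]
(np.float64(481.3604498216467), np.float64(157.77500161143993), 32.65080261230469, array([12.86177063, 12.75918121])) off jaw,z -0.1153200307426314 -0.1368399074908069
```

View pics/held2.png

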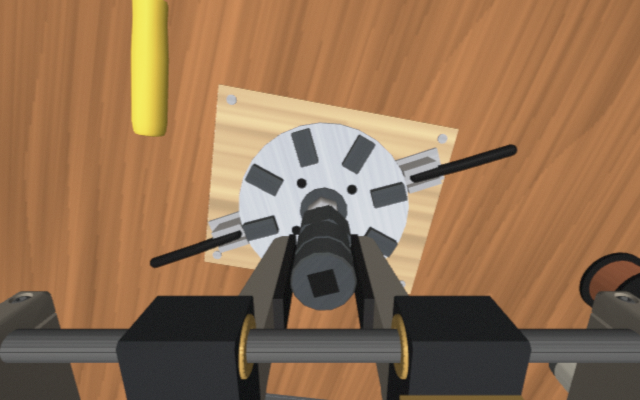

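Run:
```python
from h import *
yaw=np.radians(17.75);T=tcp_for(yaw,0)
robot.servo_line([*T,91],feed=80,rotation=down(yaw));robot.hold(.3)
s=robot.observe();print(s["tcp_pos"],s["contact_force"].round(1))
print(press(T,yaw,90,76.3,fmax=10))
s=robot.observe();print(s["t"],s["tcp_pos"],s["contact_force"].round(1),s["wrist_torque"].round(2))
```

```text
[482.36915022 157.69228385  91.30126891] [ 0.2  0.5 -2.1]
 z 85.5 [482.59 157.37  85.88] F [ 0.3 -2.   3.7]
 z 84.0 [482.52 157.16  84.06] F [ 1.3 -2.   1.2]
 z 81.0 [482.5  157.29  81.29] F [-0.  -3.6  5.7]
 z 78.0 [482.54 157.38  79.02] F [-0.5 -5.3 12.5]
(78.0, True)
31.7167 [482.53841788 157.38021436  79.02141825] [-0.5 -5.3 12.5] [-1.4   0.34  0.09]
```

Run:
```python
from h import *
yaw=np.radians(17.75)
p=np.array([482.6,157.0])
robot.servo_line([*p,78],feed=20,rotation=down(yaw));robot.hold(.15)
s=robot.observe();print(s["tcp_pos"],s["contact_force"].round(1),s["wrist_torque"].round(2))
print(press(p,yaw,78,74,fmax=16,step=1))
s=robot.observe();print(s["t"],s["tcp_pos"],s["contact_force"].round(1),s["wrist_torque"].round(2))
```

```text
[482.5580434  157.25426919  78.9863795 ] [-2.4 -3.1 14.3] [-1.06  0.49  0.11]
 z 77 [482.57 157.24  77.02] F [ 1.6 -2.3  3. ]
 z 74 [482.67 157.15  75.95] F [-5.  -5.  24.9]
(74, False)
33.1167 [482.66936863 157.15126368  75.94625689] [-5.  -5.  24.9] [-1.28  1.48  0.11]
```

Run:
```python
from h import *
p=[482.5,157.2,75.0]
robot.servo_line(p,feed=20,rotation=down(np.radians(17.75)));robot.hold(.1)
s=robot.observe();print(s["t"],s["tcp_pos"].round(2),s["contact_force"].round(1),s["wrist_torque"].round(3))
for a in np.arange(15.75,-3,-2):
    robot.servo_line(p,feed=20,rotation=down(np.radians(a)));s=robot.observe()
    R=Ro.from_rotvec(s["tcp_rot"]).as_matrix()[:,1];print(round(a,1),round(np.degrees(np.arctan2(R[1],R[0])),1),round(s["t"],2),s["tcp_pos"].round(2),s["contact_force"].round(1),s["wrist_torque"].round(3))
```

```text
33.4667 [482.64 157.13  76.  ] [-1.5 -4.5 15.1] [-1.163  0.608  0.148]
15.8 15.7 33.72 [482.61 157.17  75.99] [-2.9 -4.8 15.2] [-1.162  0.647  0.101]
13.8 13.7 33.97 [482.66 157.18  76.  ] [-2.8 -3.7 15.5] [-1.053  0.638  0.132]
11.8 11.7 34.22 [482.62 157.13  75.99] [-2.7 -4.1 14.1] [-1.133  0.611  0.08 ]
9.8 9.7 34.47 [482.66 157.17  75.99] [-1.9 -4.3 15.1] [-1.168  0.644  0.074]
7.8 7.7 34.72 [482.69 157.15  76.01] [-2.6 -4.4 14.8] [-1.126  0.62   0.078]
5.8 5.7 34.97 [482.7  157.17  76.01] [-2.  -4.7 14.1] [-1.108  0.639  0.036]
3.8 3.7 35.22 [482.7  157.18  76.  ] [-3.2 -4.3 14.3] [-1.136  0.621  0.054]
1.8 1.7 35.47 [482.73 157.18  76.  ] [-2.3 -4.6 13.8] [-1.164  0.639  0.006]
-0.2 -0.3 35.72 [482.74 157.18  76.01] [-1.7 -4.5 15.2] [-1.09   0.678  0.021]
-2.2 -2.3 35.97 [482.74 157.16  76.  ] [-2.7 -5.1 14.9] [-1.144  0.637  0.   ]
```

Run:
```python
from h import *
xy=[482.6,157.1]
def run(a,z=76.0):
    robot.servo_line([*xy,z],feed=20,rotation=down(np.radians(a)))
    L=[]
    for k in range(4):
        s=robot.observe();L.append(np.r_[s["contact_force"],s["wrist_torque"]]);robot.hold(.02)
    m=np.mean(L,0).round(3);print(round(a,1),round(s["t"],2),s["tcp_pos"].round(2),m[:3],m[3:],s["joint_torque"][6].round(3))
run(-2.2)
for a in(-6,-10,-14): run(a)
for a in(-12,-9,-7): run(a)
for a in(-10,-14,-18): run(a)
```

```text
-2.2 36.27 [482.68 157.11  76.06] [ 0.697 -3.399  5.493] [-0.847 -0.014  0.064] -0.065
-6 36.58 [482.71 157.11  76.06] [ 0.591 -3.132  5.503] [-0.839  0.018 -0.029] 0.031
-10 36.9 [482.74 157.12  76.04] [ 0.28  -2.728  5.323] [-0.83   0.002 -0.052] 0.037
-14 37.22 [482.76 157.08  76.05] [ 0.088 -2.832  6.251] [-0.839  0.016 -0.061] 0.037
-12 37.53 [482.73 157.09  76.07] [ 0.354 -2.987  5.698] [-0.836  0.011  0.058] -0.05
-9 37.85 [482.63 157.27  76.04] [-0.256 -3.018  5.788] [-0.748  0.007  0.055] -0.061
-7 38.17 [482.63 157.39  76.05] [-0.042 -2.73   5.553] [-0.668  0.032  0.086] -0.052
-10 38.48 [482.72 157.18  76.06] [ 0.651 -3.02   5.507] [-0.809 -0.016 -0.032] 0.014
-14 38.8 [482.75 157.15  76.07] [ 0.46  -2.893  5.745] [-0.839  0.011 -0.034] 0.015
-18 39.12 [482.77 157.14  76.07] [ 0.177 -3.12   5.954] [-0.86   0.015 -0.023] 0.014
```

Run:
```python
from h import *
for a in(-23,-28,-33.5):
    robot.servo_line([482.65,157.1,75.8],feed=20,rotation=down(np.radians(a)))
robot.hold(.1)
s=robot.observe();print(s["t"],s["tcp_pos"].round(2),s["contact_force"].round(1),s["wrist_torque"].round(3))
yaw=np.radians(-33.5)
robot.servo_line([482.7,157.15,96],feed=60)
z=np.array([np.sin(yaw),-np.cos(yaw)]);q=np.array([482.7,157.15])-45*z
robot.servo_line([*q,125],feed=120);robot.hold(.25)
im,i,s=shot("after");c=np.array([481.8,158.3])
a=rect(im,i,482,157,53,half=20,ppm=20);save(0,"afterr",im=a[100:700])
```

```text
39.9833 [482.89 157.09  76.07] [-0.4 -4.4  7.8] [-0.933  0.167 -0.066]
after 41.32 [507.08 194.03 124.66]
```

View pics/after.png

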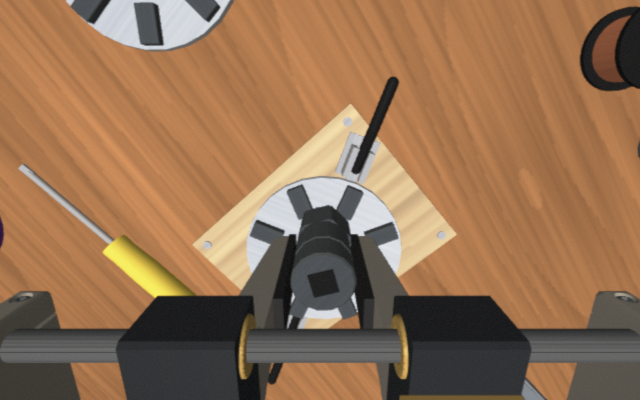

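View pics/afterr.png

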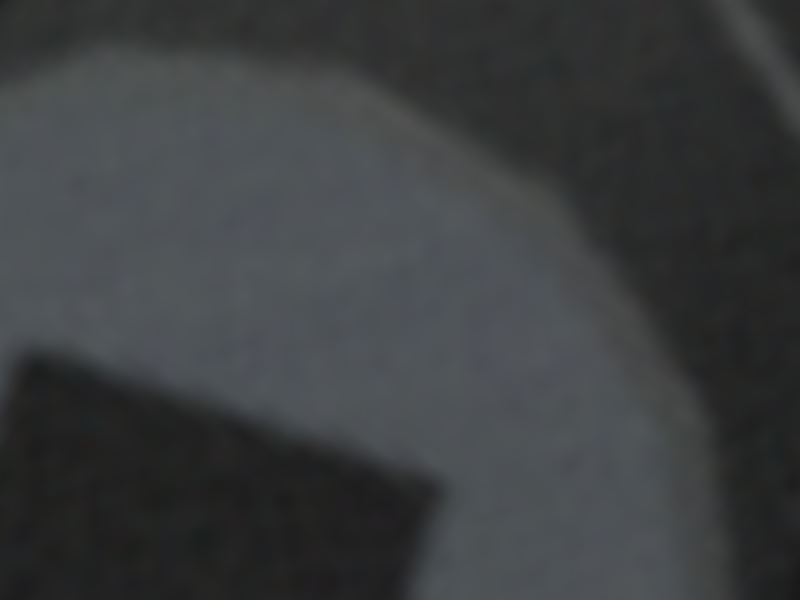

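Run:
```python
from h import *
yaw=np.radians(-33.5)
z=np.array([np.sin(yaw),-np.cos(yaw)]);q=np.array([482.7,157.15])+25*z
robot.servo_line([*q,118],feed=150);robot.hold(.25)
im,i,s=shot("after2")
a=rect(im,i,482,157,53,half=20,ppm=20);save(0,"afterr2",im=a[100:700])
```

```text
after2 42.23 [469.35 137.01 118.02]
```

View pics/afterr2.png

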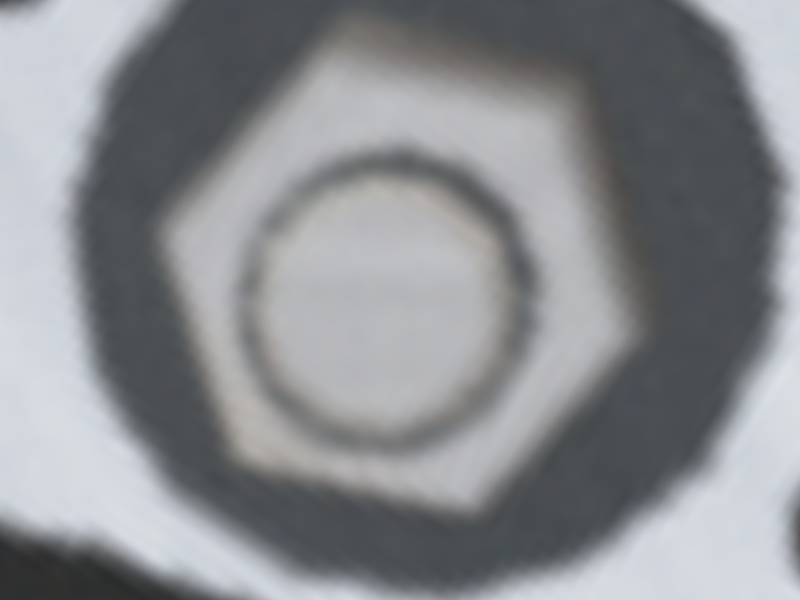

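Run:
```python
from h import *
d=dict(np.load("after2.npz"));t=d["tcp"]
print(hole(d["im"],d,*(t[:2]-E0),z=t[2]+35))
save(0,"after2z",im=d["im"],crop=(223,120,423,320),sc=3)
```

```text
(np.float64(468.42692699420337), np.float64(137.78750170687206), 71.31808662414551, array([12.7812088 , 12.91274109]))
```

View pics/after2z.png

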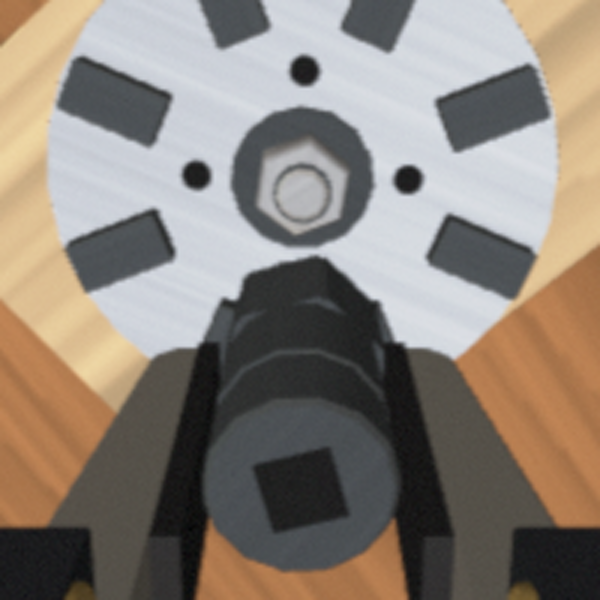

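Run:
```python
from h import *
yaw=np.radians(-11.7);p=[482.6,157.15]
robot.servo_line([*p,98],feed=120,rotation=down(yaw))
robot.servo_line([*p,90],feed=60,rotation=down(yaw));robot.hold(.2)
s=robot.observe();print(s["t"],s["tcp_pos"],s["contact_force"].round(1),s["wrist_torque"].round(3))
print(press(p,yaw,90,80,fmax=7,step=1.5,feed=30))
s=robot.observe();print(s["t"],s["tcp_pos"],s["contact_force"].round(1),s["wrist_torque"].round(3))
```

```text
43.3 [482.66689715 157.14902488  90.14070621] [ 0.4  0.8 -1.8] [-0.068  0.058 -0.011]
 z 85.5 [482.83 157.09  85.69] F [-0.7 -0.4  1.5]
 z 84.0 [482.71 156.95  83.64] F [ 1.7 -1.  -5.1]
 z 81.0 [482.8  157.08  81.51] F [-1.4 -1.5  5.7]
(81.0, True)
44.8 [482.79518968 157.07631537  81.51438325] [-1.4 -1.5  5.7] [-0.511  0.348 -0.102]
```

Run:
```python
from h import *
yaw=np.radians(-11.7);p=np.array([482.7,157.1])
for dx,dy in((0,0),(1.5,0),(-1.5,0),(0,1.5),(0,-1.5)):
    robot.servo_line([p[0]+dx,p[1]+dy,81.7],feed=15,rotation=down(yaw));robot.hold(.05)
    s=robot.observe();print((dx,dy),round(s["t"],2),s["tcp_pos"].round(2),s["contact_force"].round(1),s["wrist_torque"].round(2))
```

```text
(0, 0) 45.1 [482.76 157.04  81.63] [ 0.7 -1.3 -1.3] [-0.35 -0.11 -0.08]
(1.5, 0) 45.4 [482.99 157.08  81.53] [-4.6 -1.6  4.6] [-0.36  1.29 -0.05]
(-1.5, 0) 45.8 [482.52 157.03  81.72] [ 4.1 -0.6 -6.7] [-0.4  -1.05 -0.08]
(0, 1.5) 46.14 [482.74 157.41  81.62] [ 1.1 -5.  -3.1] [-1.38 -0.44 -0.08]
(0, -1.5) 46.54 [482.66 156.7   81.71] [ 2.8  2.  -5.3] [ 0.64 -0.47 -0.16]
```

Run:
```python
from h import *
L=[]
for n in("held1","held2"):
    d=dict(np.load(n+".npz"));L.append(rect(d["im"],d,482,157,53,half=20,ppm=10))
e=dict(np.load("nest2.npz"));L.append(rect(e["im"],e,482,157,53,half=20,ppm=10))
d=dict(np.load("tray2.npz"))
save(0,"cmp",im=np.hstack(L)[:, :])
im=cv2.imread("pics/cmp.png");im=im[:, :800];cv2.imwrite("pics/cmp.png",im)
cv2.imwrite("pics/cmp3.png",cv2.resize(cv2.cvtColor(np.hstack(L),cv2.COLOR_RGB2BGR),(798,266)))
```

```text
(no output)
```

View pics/cmp.png

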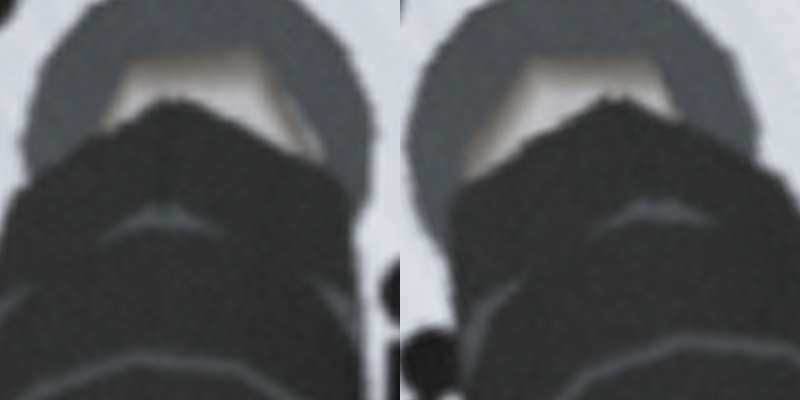

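View pics/cmp3.png

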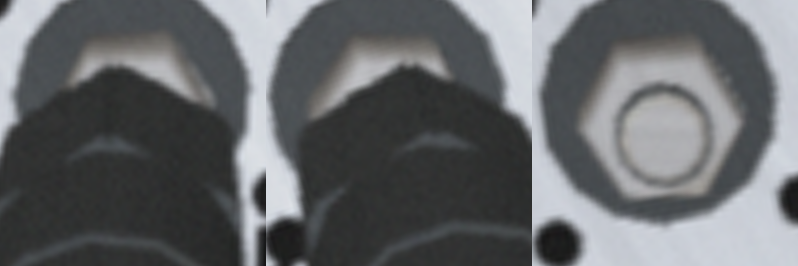

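Run:
```python
from h import *
L=[]
for n,c in(("nest2",(482,162)),("held1",(482,162)),("held2",(482,162))):
    d=dict(np.load(n+".npz"));a=rect(d["im"],d,c[0],c[1],53,half=14,ppm=28);
    L.append(cv2.resize(a[100:600],(266,170*2//1)))
    a=cv2.convertScaleAbs(a,alpha=1.3);L[-1]=cv2.resize(a,(390,390))
save(0,"z1",im=np.hstack(L[:2]));save(0,"z2",im=np.hstack(L[1:]))
```

```text
(no output)
```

View pics/z1.png

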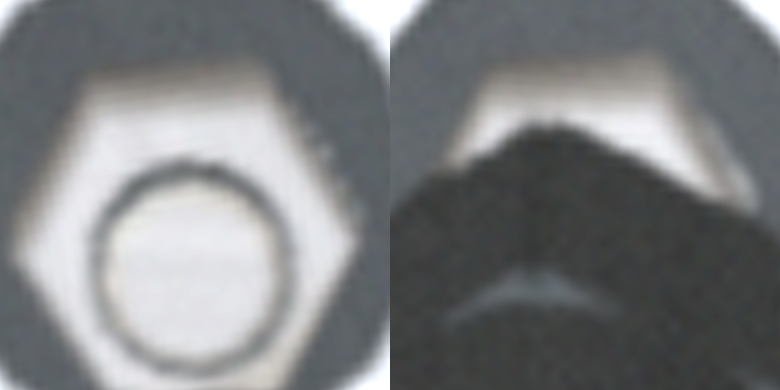

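View pics/z2.png

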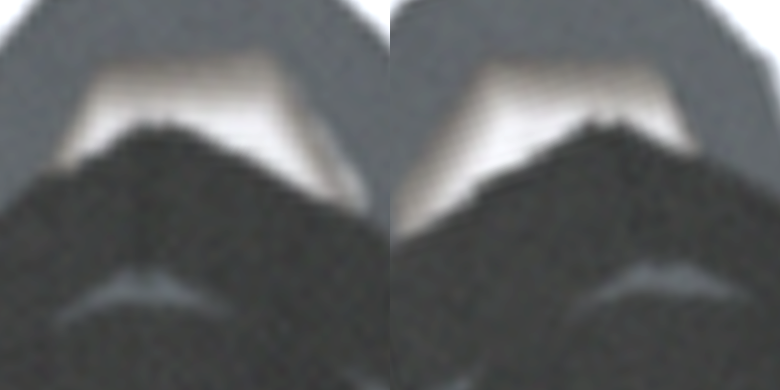

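Run:
```python
from h import *
p=[482.7,157.1];yaw=np.radians(-11.7)
print(press(p,yaw,81,74.5,fmax=22,step=2,feed=30))
s=robot.observe();print(s["t"],s["tcp_pos"].round(2),s["contact_force"].round(1),s["wrist_torque"].round(3))
def turn(a,z=75.2):
    robot.servo_line([*p,z],feed=20,rotation=down(np.radians(a)));s=robot.observe()
    print(a,round(s["t"],2),s["tcp_pos"].round(2),s["contact_force"].round(1),s["wrist_torque"].round(3))
for a in(-2,8,17,24.3): turn(a)
for a in(15,5,-4.3): turn(a)
robot.hold(.1);s=robot.observe();print(s["t"],s["tcp_pos"].round(2),s["contact_force"].round(1),s["wrist_torque"].round(3))
```

```text
z 79 [482.75 157.01  79.43] F [-0.1 -0.6  2.8]
 z 77 [482.83 156.99  77.61] F [-0.8 -1.8  6.2]
 z 75 [482.83 156.98  76.05] F [-2.1 -1.9 11.1]
 z 74.5 [482.85 157.    76.02] F [-4.5 -1.7 15.7]
(74.5, False)
47.5417 [482.85 157.    76.02] [-4.5 -1.7 15.7] [-0.521  0.989 -0.117]
-2 47.86 [482.73 156.99  76.03] [-2.5 -0.6  8.7] [-0.324  0.533 -0.052]
8 48.18 [482.68 157.03  76.03] [-2.1 -1.7  9.2] [-0.371  0.551  0.095]
17 48.49 [482.66 157.    76.04] [-1.6 -0.1 10.1] [-0.376  0.596  0.091]
24.3 48.77 [482.63 156.96  76.03] [-1.8 -0.2  9. ] [-0.365  0.57   0.141]
15 49.08 [483.   157.16  76.05] [-1.3 -1.   7.4] [-0.28   0.345 -0.069]
5 49.4 [482.75 157.    76.05] [-1.9 -1.5 10.2] [-0.421  0.561 -0.097]
-4.3 49.71 [482.76 156.99  76.04] [-1.  -1.5 10. ] [-0.411  0.623 -0.129]
49.8083 [482.76 157.02  76.05] [-2.5 -1.3 10.4] [-0.361  0.579 -0.155]
```

Run:
```python
from h import *
yaw=np.radians(-4.3)
robot.servo_line([482.75,157.05,97],feed=80)
z=np.array([np.sin(yaw),-np.cos(yaw)]);q=np.array([482.7,157.15])+25*z
robot.servo_line([*q,118],feed=150);robot.hold(.2)
im,i,s=shot("after3")
a=rect(im,i,482,157,53,half=20,ppm=20);save(0,"afterr3",im=a[100:700])
t=s["tcp_pos"];print(hole(im,i,*(t[:2]-E0),z=t[2]+35))
```

```text
after3 50.8 [480.4  132.85 117.4 ]
(np.float64(479.4803022160675), np.float64(133.60276267716569), 10.817832946777344, array([12.88878174, 12.80213318]))
```

View pics/afterr3.png

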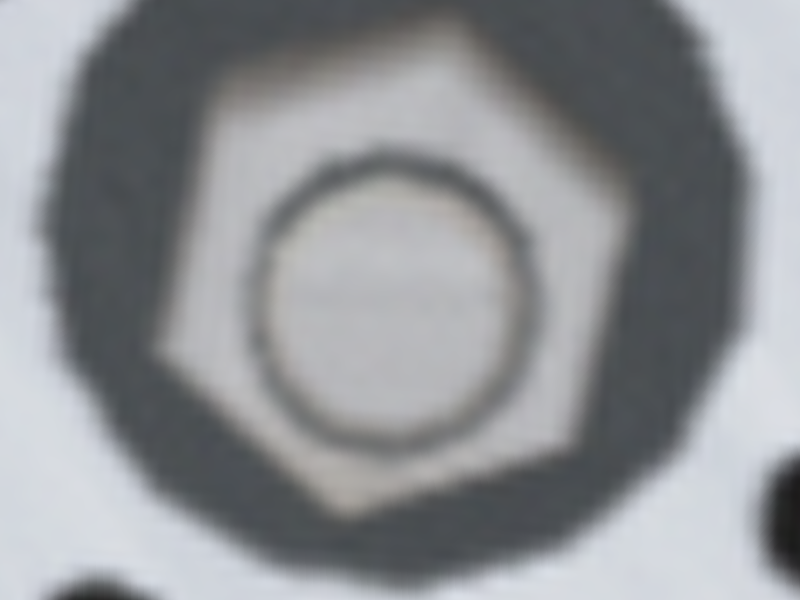

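Run:
```python
from h import *
yaw=np.radians(1.5);p=[482.7,157.1]
robot.servo_line([*p,99],feed=120,rotation=down(yaw))
robot.servo_line([*p,90],feed=60,rotation=down(yaw));robot.hold(.25)
print(press(p,yaw,90,75,fmax=22,step=2,feed=30))
robot.servo_line([*p,75.2],feed=20,rotation=down(np.radians(-2.5)));robot.hold(.3)
s=robot.observe();print(s["t"],s["tcp_pos"].round(2),s["contact_force"].round(1),s["wrist_torque"].round(3),s["grip_width"]*92)
im,i,s=shot("fin");t=s["tcp_pos"];print(hole(im,i,*(t[:2]-E0),z=t[2]+35))
save("side","finside",crop=(220,130,420,280),sc=4)
```

```text
z 75 [483.04 157.2   76.02] F [-2.7 -1.4 10.1]
(75, False)
54.3583 [482.9  156.96  76.04] [-2.  -1.1  8.5] [-0.302  0.621 -0.097] 31.012000597848925
fin 54.36 [482.9  156.96  76.04]
(np.float64(481.9355083904635), np.float64(157.69622765322345), 12.369056701660156, array([12.94715424, 12.87432404]))
```

View pics/fin.png

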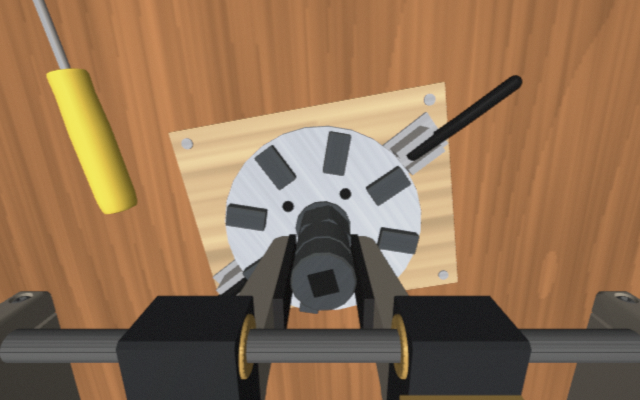

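View pics/finside.png

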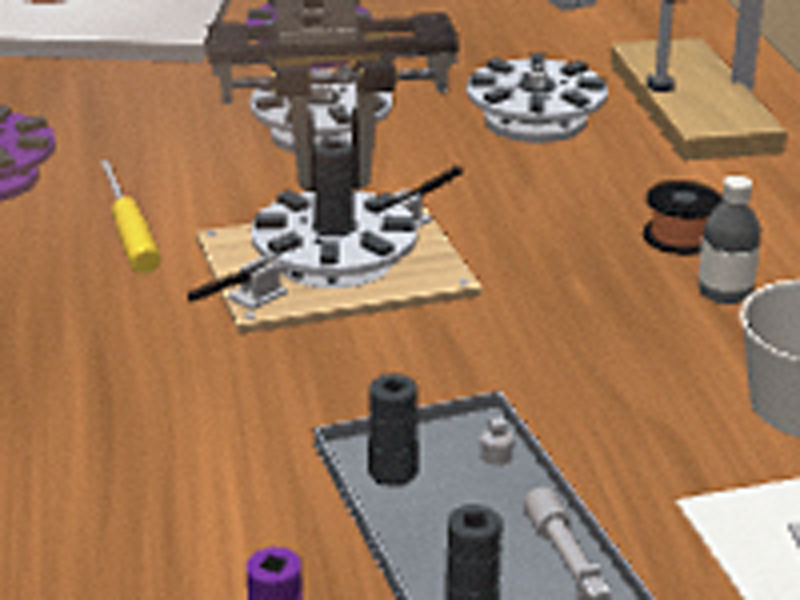

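Run:
```python
from cell import robot
robot.job_done();s=robot.observe();print(s["t"],s["tcp_pos"],s["contact_force"])
```

```text
the job is handed in; nothing more can be done
the job is handed in; nothing more can be done
```

I handed the job in at about 54 s with the fitting socket still gripped and fully seated on the nut. The eighth of a turn rests partly on inference, explained below.

**Which socket fits:**
- **First socket:** the one nearest the nest stopped about 1.5 mm below the top of the nut, so I stood it back upright in the tray. That try was about 0.7 mm off the nut's true centre, so it doesn't prove much by itself.
- **Middle socket:** this one goes right down onto the washer, with its mouth at about 41 mm. In the camera the nut measures about 22 mm across flats, the largest size, so only the 22 mm socket can go over it.
- **Drive check:** I turned the nut with it, lifted off to look, and the nut had moved to within about 1° of where I predicted. It then went back on with no force until it reached the washer.
- **Third socket:** I didn't try it and it hasn't been touched.

**Amount turned:**
- **What happened:** the first time this socket went on, it was out of line and turned the nut itself. My tightening then took the nut to about 74° in total, so I backed it off. I finished with a clockwise turn.
- **Where it ended:** the final nut angle matches about 46° clockwise in total. The camera only shows a hex nut's angle to within 60°. That total therefore assumes the socket turned the nut clockwise as it first went on. The nut's angle just before and the wrist torque in that moment support this, but other torque readings had confusing signs. If the assumption is wrong, the nut is 60° short and ends slightly loosened.

**Last checks:** the press was about 8 N, and the socket had not slipped in the fingers. The first and third sockets were upright in the tray, and nothing else in view had been moved.

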